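# Clear the gauge-block case and hold its lid half open

### The job

Two metal offcuts were left on the shut lid of the wooden gauge-block case with the brass bar handle: carry both off the lid into the steel scrap tray before you open the case, so that nothing falls among the blocks. Then lift the lid by its brass handle to 45 degrees and keep holding it there, still gripping or bearing up the handle when your program finishes, because the lid falls shut by itself and a colleague is about to take a block out. Leave the grooved steel ring gauge, the red-capped vial and the eraser where they are.

Things in the scene. Friction and masses are not known exactly. Their poses are not given: they have to be found in the camera images.
- gauge_case: Low wooden case of gauge blocks, fixed to the desk, 115 (x) x 200 (y) x 43 mm high with its lid shut, with a brass bar handle in front. Origin: centre of its underside. Its x axis points from the handle side to the hinge side, y along its length, z up. The flat lid top lies 43 mm above the origin; the lid spans x -58 to +57 mm, y -100 to +100 mm. The hinge line is parallel to y at x = +59 mm, z = +30 mm.
- gauge_case_lid (a joint): Lid angle in rad about the hinge line: 0 shut, grows as the handle side rises, 0.785 is 45 degrees, stop at 1.92. Weight with some friction: let go below about 60 degrees it falls shut. Lifting takes about 2 to 3 N at the handle.
- lid_handle: Round brass bar handle fixed to the lid, 10 mm thick and 120 mm long, parallel to the case's y axis. Origin: middle of the bar; it turns with the lid. With the lid shut it is at x = -85 mm, z = +66 mm in the case frame (144 mm in front of and 36 mm above the hinge line), standing 22 mm in front of the lid's edge and 18 mm (clear) above the lid top. Its two struts join the bar at y = -50 and +50 mm, the rest of the bar is free all round. The bar can turn between gripping pads.
- scrap_tray: Open grey steel tray, fixed, 108 (x) x 136 (y) x 25 mm high, walls 2 mm thick. Origin: centre of its underside; the floor is about 2 mm above it.
- brass_offcut: Hexagonal brass bar end, 20 mm across flats, 34 mm long along its x axis, lying on a flat on the lid, 20 mm high. Origin: its middle, 10 mm above its underside. About 90 g.
- alu_offcut: Stepped aluminium bar end, 36 mm long along its x axis: foot 26 mm wide (y) and 10 mm high, with a rib 14 mm wide on it up to 22 mm. Origin: on its middle line, 11 mm above its underside. About 50 g.
- ring: Bystander: grey steel ring gauge lying flat, 46 mm across, 14 mm high; origin at the centre of its underside.
- vial: Bystander: red-capped glass vial standing upright, 22 mm across, 51 mm high; origin at the centre of its underside.
- rubber: Bystander: blue and white eraser, 21 x 42 x 13 mm, lying flat; origin at the centre of its underside.
Mind the look-alikes: they are no part of the job. Leave any pink or turquoise look-alike of the brass_offcut alone.

How it is judged:
By the outcome, as a careful person would: the job done as asked, in the order asked, and still so for the second after the job is handed in, while the arm keeps its last pose, push and grip.
It also fails if it takes over 72 s, if anything falls off the work surface, if the arm or the gripper's body presses on something with over 40 N, if the wrist force passes 120 N, or if a joint passes its speed limit or range.

### The arm

A 7-joint arm with a two-finger parallel gripper is mounted at the origin on a cart in front of the work surface, level with it; the furniture and walls round the work are solid. World frame = base frame: x ahead of the robot, y to its left, z up, the work surface at z = 0. Lengths are in m, angles in rad, forces in N, time in s.
With the tool pointing down it reaches from about 0.425 to 0.875 m from the base axis. Payload 4.7 kg.
Tool frame: the origin (TCP) lies on the centre line of the jaws, within the pads' length; the fingertips stand 22 mm ahead of it and the grasp point (between the pads) lies 3 mm ahead of it; z points along the fingers, y is the direction in which the jaws open and shut (so a half turn about z gives the same grasp; the last joint's range is limited). The gripper opens to 87 mm and grips with 3 to 60 N. Pads are 19 mm wide; open, the fingers measure 117 mm over their backs; the gripper's body (75 mm by 190 mm) begins 51 mm behind the grasp point.
Start: joints at [-1.246, 0.321, -0.07, 1.45, 0.023, 1.371, -0.057], TCP at [0.199, 0.619, 0.245] pointing down, gripper open.
Joint ranges: [-2.86, 2.86], [-0.3, 2.09], [-1.38, 1.24], [0.06, 2.45], [-1.56, 4.7], [0.09, 2.05], [-2.69, 2.69]. Speed limits (rad/s): [2.57, 2.57, 3.14, 3.14, 3.14, 3.14, 3.14].

### API

Orientations are given as a rotation vector (axis times angle).
In Python, from bench import ctrl, imaging, close_job, finder gives the robot as it stands. The module is installed in compiled form; this text tells all that it offers.
- The arm moves only by the shell command python3 -m jog 'ROWS' [FORCE]. ROWS is JSON, a list that holds one entry, the list of rows, each a list of 7 numbers: the shift along the tool's x, y, z in cm, then the turn, a rotation vector about the tool's x, y, z in degrees, then the finger opening in cm, from 0 to 8.7. In form: [[[dx, dy, dz, ax, ay, az, claw], ...]]. A call has 1 to 12 rows; each row shifts and turns the commanded pose from where the row before left it, along the tool's axes as they then stand; what a row does not reach is not made up. A row lasts 1/10 s, in which the tool goes at most 50 mm and 8.59 degrees, less where a joint would pass 70% of its speed; a pose out of reach is approached as far as the arm can. A call is refused whole if a number of a shift passes 5 or a number of a turn 8.59, either way. A call with a gripper value outside its range is refused whole. The fingers move at their own pace and stop on an object; FORCE is the grip in N (left out, the last holds). Time passes only in rows, so rows that do not move let the fingers close. It gives the time, the measured TCP pose, the force and the opening at its end, in the units of the state.
- ctrl.get_state(): the state, without advancing time (a new reading comes with each control period).
- imaging.get_image(name): name is "scene" or "top" or "wrist"; returns a dict with "frame" (384x512x3 uint8, red, green, blue), "intrinsics" (3x3 intrinsics, pixels), "k1" (the pictures are not rectified: a ray, as slopes to the right and down, at radius r is drawn at 1 + k1 r^2 times it, then the intrinsics apply), "pose" (4x4, takes a point from camera to world coordinates). Camera axes: x right, y down, z forward; pixel columns grow to the right and rows downward; lengths in m; the calibration is good to about 2 mm. A picture is of the moment at which its call begins. There is no depth.
- close_job(): hands the job in, once; it reports no verdict.
Trained networks look in the newest picture that a camera, given by its name, has taken for a name from the list of things; names that differ only in an ending like _2 or _b are one class to them, and where a whole thing is asked for, a point or a joint stands for the part that bears it (a point fixed in the world has none). Each returns a list of dicts, best first, with "conf" (0 to 1); they miss things now and then, are a little off and sometimes report something else, mostly with a low value. They report only what shows in the picture. A call takes as long as a camera call. They do not tell look-alikes from the thing itself.
- finder.trace(label, camera): "region" (384x512 bool, what is visible of it) and "point" ([row, column] as shares, 0 to 1, of the picture: columns of its width, rows of its height, amid what is visible of it).
- finder.spot_point(label, camera): "point" ([row, column] as shares, 0 to 1, of the picture: columns of its width, rows of its height: a listed point, or the origin of a listed thing).
The state is a dict: "time": time; "joint_positions": joint angles; "qd": joint speeds; "joint_torque": joint torques, N m; "position": TCP position; "tool_rot": TCP orientation; "ft_force": force on the tool from outside, world axes, zero at the start; "torque": the same for the moment, N m; "grip_width": opening from 0.0 (shut) to 1.0 (fully open).
Only numpy, scipy, OpenCV 4.12 (cv2) and the standard library are available. Lean on these libraries where they do the work, as an engineer would, in place of code of your own. Each camera call takes 0.05 s, during which the arm holds its last target. There are 200 camera calls.

## Working session

There is one attempt and no reset: what is moved stays moved. The work goes in short steps, Python scripts to look and compute and a shell command to move; the robot and the scene stay as the last step left them, time stands still between calls to the robot, and variables do not carry over. Pictures are saved under pics/ and viewed, about 8 in all and at most 12, crops included, and the job is handed in when it is done.

```bash
mkdir -p pics
cat > h.py <<'E'
import numpy as np, cv2
from bench import ctrl, imaging, finder, close_job
from scipy.spatial.transform import Rotation as R
def grab(n,save=None):
    d=imaging.get_image(n)
    if save: cv2.imwrite('pics/'+save,cv2.cvtColor(d['frame'],cv2.COLOR_RGB2BGR))
    return d
def ray(d,pt):  # pt shares row,col
    K=np.array(d['intrinsics']);u=np.array([pt[1]*512,pt[0]*384])
    return rayp(d,u)
def rayp(d,u):
    K=np.array(d['intrinsics'])
    uv=cv2.undistortPoints(np.array([[u]],float),K,np.array([d['k1'],0,0,0.]))[0,0]
    T=np.array(d['pose']);return T[:3,3],T[:3,:3]@np.array([*uv,1.])
def at(d,pt,z,px=False):
    o,r=(rayp if px else ray)(d,pt);return o+r*(z-o[2])/r[2]
def proj(d,P):
    T=np.array(d['pose']);c=T[:3,:3].T@(np.array(P)-T[:3,3]);s=c[:2]/c[2];s=s*(1+d['k1']*(s@s))
    return (np.array(d['intrinsics'])@[*s,1])[:2]
def st():
    s=ctrl.get_state();print('t',round(s['time'],2),'p',np.round(s['position'],4),'R',np.round(R.from_rotvec(s['tool_rot']).as_matrix(),3).tolist(),'F',np.round(s['ft_force'],1),'g',round(s['grip_width'],3),'q',np.round(s['joint_positions'],2));return s
E
cat > a.py <<'E'
from h import *
st()
Z=dict(gauge_case=0,lid_handle=.066,scrap_tray=0,brass_offcut=.053,alu_offcut=.054,ring=0,vial=0,rubber=0)
ims=[]
for c in ('scene','top'):
    d=grab(c,c+'0.png');ims.append(d['frame'])
    print(c,np.round(d['pose'],3).tolist())
    for l,z in Z.items():
        for f in finder.spot_point(l,c)[:3]:
            p=f['point'];print(l,round(f['conf'],2),'px',round(p[1]*512),round(p[0]*384),'w',np.round(at(d,p,z),3))
E
python3 a.py
```

```text
t 0.0 p [0.1986 0.6183 0.2435] R [[-0.952, 0.306, -0.001], [0.306, 0.952, -0.002], [-0.0, -0.002, -1.0]] F [-0.1  0.4  0.8] g 1.0 q [-1.25  0.32 -0.07  1.45  0.02  1.37 -0.06]
scene [[-0.905, -0.3, 0.301, 0.314], [-0.425, 0.643, -0.637, 0.418], [-0.003, -0.705, -0.709, 0.681], [0.0, 0.0, 0.0, 1.0]]
gauge_case 0.57 px 278 237 w [ 0.518 -0.09   0.   ]
lid_handle 0.82 px 316 227 w [ 0.438 -0.097  0.066]
scrap_tray 0.31 px 314 227 w [ 0.456 -0.15   0.   ]
brass_offcut 0.69 px 280 197 w [ 0.544 -0.157  0.053]
brass_offcut 0.57 px 241 197 w [ 0.623 -0.12   0.053]
alu_offcut 0.68 px 257 235 w [ 0.544 -0.036  0.054]
ring 0.54 px 351 204 w [ 0.402 -0.256  0.   ]
vial 0.61 px 255 163 w [ 0.674 -0.294  0.   ]
rubber 0.68 px 226 185 w [ 0.705 -0.187  0.   ]
top [[-0.024, -0.996, 0.084, 0.471], [-0.999, 0.026, 0.03, -0.173], [-0.032, -0.084, -0.996, 0.931], [0.0, 0.0, 0.0, 1.0]]
gauge_case 0.93 px 228 211 w [ 0.517 -0.089  0.   ]
gauge_case 0.7 px 281 115 w [ 0.705 -0.198  0.   ]
lid_handle 0.95 px 235 255 w [ 0.434 -0.107  0.066]
scrap_tray 0.57 px 357 186 w [ 0.558 -0.342  0.   ]
brass_offcut 0.78 px 218 139 w [ 0.649 -0.077  0.053]
brass_offcut 0.66 px 265 190 w [ 0.552 -0.163  0.053]
brass_offcut 0.46 px 257 142 w [ 0.642 -0.151  0.053]
alu_offcut 0.82 px 197 198 w [ 0.539 -0.037  0.054]
alu_offcut 0.55 px 260 191 w [ 0.55  -0.155  0.054]
ring 0.59 px 316 267 w [ 0.404 -0.258  0.   ]
vial 0.53 px 332 129 w [ 0.674 -0.299  0.   ]
rubber 0.65 px 279 114 w [ 0.707 -0.195  0.   ]
```

```bash
python3 -c "
import cv2,numpy as np
a=cv2.imread('pics/scene0.png');b=cv2.imread('pics/top0.png')
cv2.imwrite('pics/both.png',cv2.resize(np.vstack([a,b]),(0,0),fx=.78,fy=.78))"
```

```text
(no output)
```

View pics/top0.png

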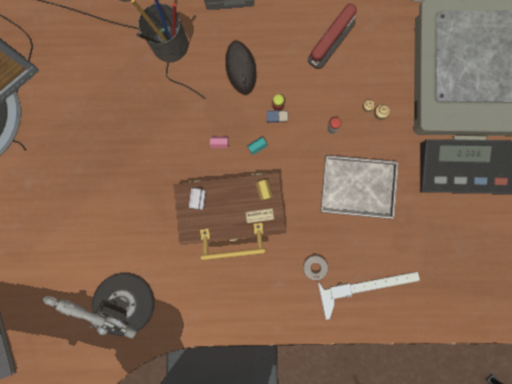

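View pics/scene0.png

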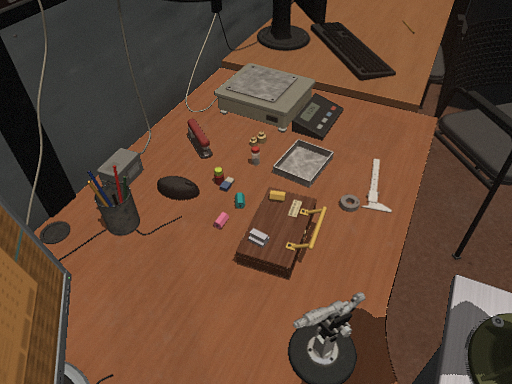

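The scene picture shows the case at (278,235) with a brass offcut at (278,195) and an alu offcut at (258,236) on its lid. The tray is at (304,162). A magnifier stand at (325,340) is an obstacle.

There are three candidates for the brass offcut in the top picture:
- Yellow at (264,190), on the lid. This fits, being brass-coloured and on the lid.
- Pink at (218,142), on the desk: a look-alike.
- Turquoise at (257,145), on the desk: a look-alike.

Next I'll measure orientations and confirm in an enlarged crop.

```bash
cat > b.py <<'E'
from h import *
d=grab('top');D=grab('scene')
f=d['frame'];cv2.imwrite('pics/crop.png',cv2.resize(cv2.cvtColor(f[120:280,165:415],cv2.COLOR_RGB2BGR),(0,0),fx=3,fy=3,interpolation=cv2.INTER_CUBIC))
def rect(l,z,near=None):
    for t in finder.trace(l,'top'):
        p=t['point'];m=t['region']
        pts=np.argwhere(m)[:,::-1].astype(float)+.5
        w=np.array([at(d,q,z,True)[:2] for q in pts])
        r=cv2.minAreaRect((w*1000).astype(np.float32))
        print(l,round(t['conf'],2),'px',round(p[1]*512),round(p[0]*384),'rect',np.round(r[0],1),np.round(r[1],1),round(r[2],1),'mean',np.round(w.mean(0),3))
rect('brass_offcut',.058);rect('alu_offcut',.056);rect('scrap_tray',.025);rect('gauge_case',.043);rect('lid_handle',.066)
for a in [(201,258),(265,251)]: print('bar end',at(d,a,.066,True))
for a,z in [((175,184),.043),((281,170),.043),((286,236),.043),((180,243),.043),((323,156),.025),((397,160),.025),((394,217),.025),((322,212),.025)]: print(a,np.round(at(d,a,z,True),3))
# stand tips: triangulate
def tri(a,b):
    o1,r1=rayp(d,a);o2,r2=rayp(D,b)
    s=np.linalg.lstsq(np.c_[r1,-r2],o2-o1,rcond=None)[0];return np.round((o1+r1*s[0]+o2+r2*s[1])/2,3),np.round(np.linalg.norm(o1+r1*s[0]-o2-r2*s[1]),3)
print('tip',tri((47,300),(362,297)),tri((47,300),(300,322)),tri((128,331),(362,297)),tri((128,331),(300,322)))
E
python3 b.py
```

```text
brass_offcut 0.75 px 258 145 rect [ 632.1 -150.8] [24.3 33.3] 25.2 mean [ 0.632 -0.15 ]
brass_offcut 0.64 px 219 140 rect [641.7 -81.2] [30.  18.8] 88.4 mean [ 0.641 -0.081]
brass_offcut 0.58 px 264 190 rect [ 549.9 -161.6] [34.8 22.8] 14.4 mean [ 0.55  -0.162]
alu_offcut 0.78 px 195 197 rect [536.1 -37.2] [27.  38.7] 84.4 mean [ 0.536 -0.038]
alu_offcut 0.33 px 263 190 rect [ 551.8 -161.8] [32.3 21.6] 17.0 mean [ 0.552 -0.161]
scrap_tray 0.71 px 317 263 rect [ 404.3 -254.2] [41.1 42.8] 88.0 mean [ 0.405 -0.254]
scrap_tray 0.61 px 359 185 rect [ 554.1 -342.2] [135.6 107.2] 82.4 mean [ 0.554 -0.342]
gauge_case 0.57 px 225 214 rect [503.8 -96.3] [150.2 201. ] 4.6 mean [ 0.511 -0.096]
gauge_case 0.49 px 331 128 rect [ 669.4 -297.2] [20.9 32.3] 61.9 mean [ 0.669 -0.297]
lid_handle 0.79 px 228 251 rect [ 456.8 -101. ] [ 56.7 114.8] 4.8 mean [ 0.449 -0.1  ]
bar end [ 0.42955322 -0.04487707  0.066     ]
bar end [ 0.43939367 -0.16091697  0.066     ]
(175, 184) [0.568 0.006 0.043]
(281, 170) [ 0.589 -0.194  0.043]
(286, 236) [ 0.465 -0.2    0.043]
(180, 243) [ 0.457 -0.003  0.043]
(323, 156) [ 0.616 -0.276  0.025]
(397, 160) [ 0.604 -0.415  0.025]
(394, 217) [ 0.496 -0.404  0.025]
(322, 212) [ 0.509 -0.27   0.025]
tip (array([0.348, 0.144, 0.248]), np.float64(0.074)) (array([0.377, 0.173, 0.191]), np.float64(0.002)) (array([0.314, 0.066, 0.135]), np.float64(0.007)) (array([0.349, 0.099, 0.079]), np.float64(0.09))
```

View pics/crop.png

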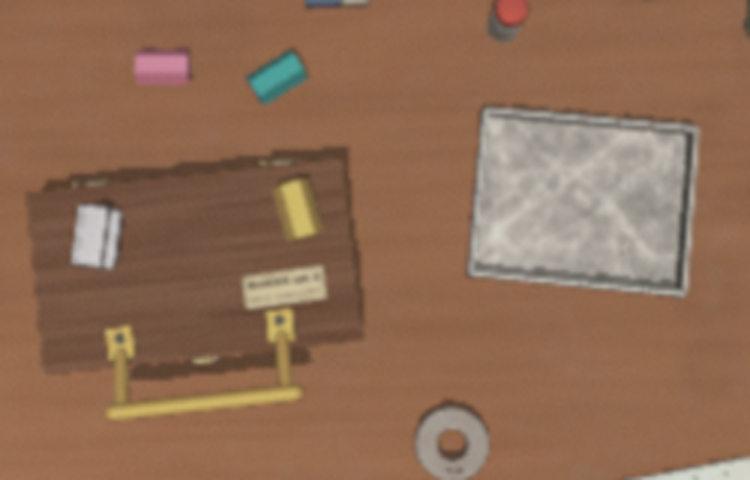

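The crop confirms it: the yellow piece at (264,190) in the top picture lies on the lid, and pink and turquoise lie on the desk behind. Before setting out I'll check how close the objects on the left are to my path.

```bash
cat > c.py <<'E'
from h import *
d=grab('top');D=grab('scene')
for z in (0,.1,.2): print(z,'top circ R',np.round(at(d,(18,120),z,True),3),'box corner',np.round(at(d,(38,72),z,True),3),'scene: circ',np.round(at(D,(82,375),z,True),3),'panel edge',np.round(at(D,(68,270),z,True),3),np.round(at(D,(40,384),z,True),3))
w=grab('wrist','w0.png')
print(np.round(w['pose'],3).tolist())
E
python3 c.py; python3 -m jog '[[[-3.7,-2.1,-0.5,0,0,0,8.7],[-3.7,-2.1,-0.5,0,0,0,8.7],[-3.7,-2.1,-0.5,0,0,0,8.7]]]'
```

```text
0 top circ R [0.709 0.325 0.   ] box corner [0.805 0.286 0.   ] scene: circ [0.7   0.326 0.   ] panel edge [0.878 0.175 0.   ] [0.753 0.368 0.   ]
0.1 top circ R [0.683 0.271 0.1  ] box corner [0.769 0.236 0.1  ] scene: circ [0.643 0.339 0.1  ] panel edge [0.795 0.211 0.1  ] [0.689 0.376 0.1  ]
0.2 top circ R [0.658 0.218 0.2  ] box corner [0.733 0.187 0.2  ] scene: circ [0.587 0.353 0.2  ] panel edge [0.712 0.246 0.2  ] [0.624 0.383 0.2  ]
[[0.306, 0.914, 0.267, 0.126], [0.952, -0.293, -0.087, 0.644], [-0.001, 0.281, -0.96, 0.384], [0.0, 0.0, 0.0, 1.0]]
time: 1.7
position: [0.286, 0.5239, 0.2597]
tool_rot: [0.485, 3.104, 0.0]
ft_force: [0.7, -0.1, 0.0]
grip_width: 0.999
```

```bash
python3 -m jog '[[[-3.7,-2.1,-0.5,0,0,0,8.7],[-3.7,-2.1,-0.5,0,0,0,8.7],[-3.7,-2.1,-0.5,0,0,0,8.7],[-3.7,-2.1,-0.5,0,0,0,8.7],[-3.6,-2.7,0,0,0,0,8.7],[-3.6,-2.7,0,0,0,0,8.7],[-3.6,-2.7,0,0,0,0,8.7],[-3.6,-2.7,0,0,0,0,8.7],[-3.6,-2.7,0,0,0,0,8.7],[-3.6,-2.7,0,0,0,0,8.7]]]'
cat > go.py <<'E'
# usage: go.py x y z jawdeg : remaining shift in tool cm and tool-z turn in deg (jaw axis angle, mod 180)
from h import *; import sys
x,y,z,a=map(float,sys.argv[1:5]);s=st();M=R.from_rotvec(s['tool_rot']).as_matrix()
print('shift cm',np.round(M.T@(np.array([x,y,z])-s['position'])*100,2))
cur=np.degrees(np.arctan2(M[1,1],M[0,1]));da=(a-cur+90)%180-90
print('turn z deg',round(-da,1),'tilt',np.round(np.degrees(np.cross(M[:,2],[0,0,-1])@M),2))
E
python3 go.py .536 -.037 .2 84.4
```

```text
time: 2.7
position: [0.5574, 0.1779, 0.2799]
tool_rot: [0.486, 3.103, 0.001]
ft_force: [1.2, 0.1, -0.3]
grip_width: 0.998
t 2.7 p [0.5574 0.1779 0.2799] R [[-0.952, 0.306, 0.001], [0.306, 0.952, 0.001], [-0.001, 0.001, -1.0]] F [ 1.2  0.1 -0.3] g 0.998 q [-0.63  0.17  0.31  1.58 -0.05  1.4   0.95]
shift cm [ -4.52 -21.12   7.98]
turn z deg -12.2 tilt [ 0.04  0.03 -0.  ]
```

```bash
python3 -m jog '[[[-0.75,-3.5,1.3,0,0,0,8.7],[-0.75,-3.5,1.3,0,0,0,8.7],[-0.75,-3.5,1.3,0,0,0,8.7],[-0.75,-3.5,1.3,0,0,0,8.7],[-0.75,-3.5,1.3,0,0,0,8.7],[-0.75,-3.6,1.4,0,0,0,8.7],[0,0,0,0,0,-6.1,8.7],[0,0,0,0,0,-6.1,8.7],[0,0,0,0,0,0,8.7],[0,0,0,0,0,0,8.7]]]'
cat > w.py <<'E'
from h import *; import sys
n=sys.argv[1];d=grab('wrist',n)
for l,z in dict(brass_offcut=.058,alu_offcut=.056,lid_handle=.066).items():
    for t in finder.trace(l,'wrist')[:2]:
        pts=np.argwhere(t['region'])[:,::-1]+.5
        w=np.array([at(d,q,z,True)[:2] for q in pts])
        r=cv2.minAreaRect((w*1000).astype(np.float32));p=t['point']
        print(l,round(t['conf'],2),'px',round(p[1]*512),round(p[0]*384),'rect',np.round(r[0],1),np.round(r[1],1),round(r[2],1))
    for f in finder.spot_point(l,'wrist')[:2]:
        print('  spot',round(f['conf'],2),np.round(at(d,f['point'],dict(brass_offcut=.053,alu_offcut=.054,lid_handle=.066)[l]),4))
E
python3 w.py w1.png; python3 go.py .536 -.037 .064 84.4
```

```text
time: 3.7
position: [0.535, -0.0351, 0.2007]
tool_rot: [0.157, 3.137, 0.0]
ft_force: [0.5, 0.0, -0.2]
grip_width: 1.003
brass_offcut 0.83 px 136 215 rect [ 552.2 -156.8] [37.2 23.2] 17.3
  spot 0.98 [ 0.5528 -0.1618  0.053 ]
alu_offcut 0.91 px 257 192 rect [540.4 -34.6] [25.5 41.2] 81.5
  spot 0.65 [ 0.5394 -0.0338  0.054 ]
lid_handle 0.92 px 172 95 rect [459.5 -98.5] [ 56.6 120.9] 4.8
  spot 0.87 [ 0.4354 -0.0995  0.066 ]
t 4.05 p [ 0.5349 -0.0351  0.2006] R [[-0.995, 0.098, 0.0], [0.098, 0.995, -0.0], [-0.0, -0.0, -1.0]] F [-0.3 -0.5  0.1] g 0.999 q [-0.4   0.11  0.45  1.81 -0.05  1.24  1.53]
shift cm [-0.13 -0.18 13.66]
turn z deg -0.0 tilt [-0.  0. -0.]
```

View pics/w1.png

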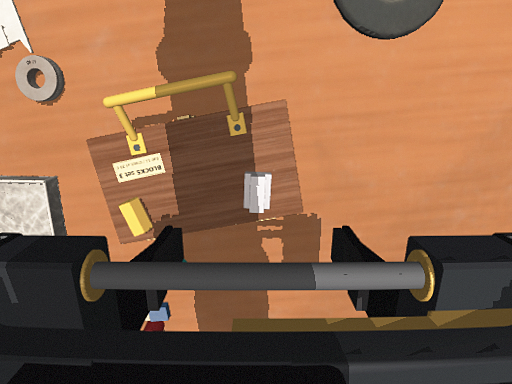

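The wrist picture shows alu at (257,192), brass at (136,215) and a free bar handle at (170,88). All are within a few mm of the estimates, so I'm descending on the aluminium.

```bash
python3 -m jog '[[[-0.3,0,3,0,0,0,8.7],[0,0,3,0,0,0,6],[0,0,3,0,0,0,5],[0,0,2.3,0,0,0,5],[0,0,1.3,0,0,0,5],[0,0,0.7,0,0,0,5],[0,0,0,0,0,0,5],[0,0,0,0,0,0,1.5],[0,0,0,0,0,0,1.0],[0,0,0,0,0,0,1.0],[0,0,0,0,0,0,1.0],[0,0,0,0,0,0,1.0]]]' 20; python3 go.py .538 -.035 .068 84.4
```

```text
time: 5.25
position: [0.5383, -0.0355, 0.0682]
tool_rot: [0.153, 3.137, 0.001]
ft_force: [-0.9, -0.2, 2.4]
grip_width: 0.299
t 5.25 p [ 0.5383 -0.0355  0.0682] R [[-0.995, 0.098, 0.001], [0.098, 0.995, 0.0], [-0.001, 0.0, -1.0]] F [-0.9 -0.2  2.4] g 0.299 q [-0.37  0.26  0.44  1.94 -0.13  0.97  1.6 ]
shift cm [0.04 0.04 0.02]
turn z deg -0.0 tilt [0.02 0.06 0.  ]
```

```bash
python3 -m jog '[[[0,0,-3.4,0,0,0,1.0],[0,0,-3.4,0,0,0,1.0],[0,0,-3.4,0,0,0,1.0],[-0.8,-3.4,0,0,0,0,1.0],[-0.8,-3.4,0,0,0,0,1.0],[-0.8,-3.4,0,0,0,0,1.0],[-0.8,-3.4,0,0,0,0,1.0],[-0.8,-3.4,0,0,0,0,1.0],[-0.8,-3.4,0,0,0,0,1.0],[-0.8,-3.4,0,0,0,0,1.0],[-0.8,-3.4,0,0,0,0,1.0],[-0.4,-2.6,0,0,0,0,1.0]]]' 20; python3 -m jog '[[[0,0,0,0,0,0,1.0],[0,0,0,0,0,0,1.0]]]'
python3 - <<'E'
from h import *
d=grab('wrist','w2.png')
for a in [(.616,-.276),(.604,-.415),(.496,-.404),(.509,-.27)]: print(a,proj(d,[*a,.025]))
E
python3 go.py .577 -.338 .03 84.4
```

```text
time: 6.45
position: [0.5761, -0.3411, 0.1692]
tool_rot: [-0.156, -3.137, 0.001]
ft_force: [0.2, -0.3, -0.1]
grip_width: 0.295
time: 6.65
position: [0.576, -0.339, 0.169]
tool_rot: [-0.156, -3.137, -0.001]
ft_force: [0.9, 0.8, -0.1]
grip_width: 0.298
(0.616, -0.276) [322.56179914 220.32468974]
(0.604, -0.415) [182.97772776 222.01662219]
(0.496, -0.404) [175.38014108 109.76487062]
(0.509, -0.27) [324.29606133 109.23062004]
t 6.7 p [ 0.5765 -0.3376  0.1691] R [[-0.995, 0.097, -0.0], [0.097, 0.995, 0.001], [0.001, 0.001, -1.0]] F [ 0.5  1.  -1. ] g 0.295 q [ 0.04  0.45  0.6   1.52 -0.26  1.26  2.15]
shift cm [-0.06 -0.05 13.91]
turn z deg 0.0 tilt [ 0.08 -0.03 -0.  ]
```

View pics/w2.png

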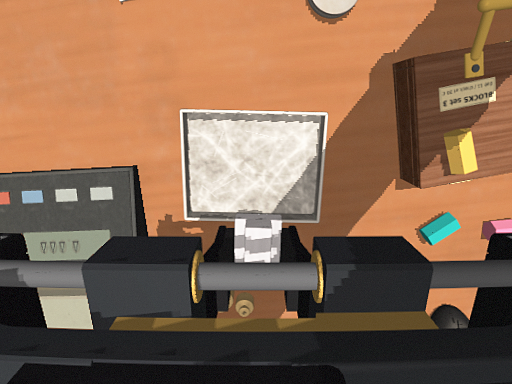

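The wrist picture shows alu held above the tray, whose corners are (183,111), (327,113), (319,221) and (185,218). I'll nudge inward, lower and release.

```bash
python3 -m jog '[[[0.6,0.4,3,0,0,0,1.0],[0,0,3.5,0,0,0,1.0],[0,0,3.5,0,0,0,1.0],[0,0,2.2,0,0,0,1.0],[0,0,1.2,0,0,0,1.0],[0,0,0.6,0,0,0,1.0],[0,0,0,0,0,0,1.0],[0,0,0,0,0,0,4.2],[0,0,0,0,0,0,4.2],[0,0,0,0,0,0,4.2],[0,0,-1.5,0,0,0,4.2],[0,0,-3.5,0,0,0,4.2]]]'; python3 -m jog '[[[0,0,-4,0,0,0,5],[0,0,-4,0,0,0,5],[0,0,0,0,0,0,5]]]'; python3 go.py .551 -.160 .17 106
```

```text
time: 7.9
position: [0.569, -0.3329, 0.0781]
tool_rot: [-0.154, -3.133, -0.003]
ft_force: [-0.4, -1.0, 0.3]
grip_width: 0.477
time: 8.2
position: [0.5739, -0.337, 0.1681]
tool_rot: [0.154, 3.126, -0.008]
ft_force: [0.7, -0.7, 0.3]
grip_width: 0.564
t 8.2 p [ 0.5739 -0.337   0.1681] R [[-0.995, 0.098, 0.012], [0.098, 0.995, -0.005], [-0.012, -0.004, -1.0]] F [ 0.7 -0.7  0.3] g 0.564 q [ 0.04  0.43  0.6   1.54 -0.26  1.24  2.15]
shift cm [ 4.02 17.39 -0.32]
turn z deg -21.6 tilt [-0.25  0.69 -0.  ]
```

```bash
python3 -m jog '[[[0.8,3.5,0,0,0,0,5],[0.8,3.5,0,0,0,0,5],[0.8,3.5,0,0,0,0,5],[0.8,3.5,0,0,0,0,5],[0.8,3.4,0,0,0,0,5],[0,0,0,0,0,-7.2,5],[0,0,0,0,0,-7.2,5],[0,0,0,0,0,-7.2,5],[0,0,0,0,0,0,5],[0,0,0,0,0,0,5]]]'; python3 w.py w3.png; python3 go.py .551 -.160 .066 106
```

```text
time: 9.2
position: [0.548, -0.1573, 0.16]
tool_rot: [-0.432, 3.111, 0.0]
ft_force: [0.9, -0.2, 0.4]
grip_width: 0.576
brass_offcut 0.78 px 298 298 rect [628.3 -92.8] [16.3 22.9] 15.5
brass_offcut 0.58 px 248 205 rect [ 552.2 -160.4] [40.9 24.2] 12.9
  spot 0.9 [ 0.5533 -0.1606  0.053 ]
  spot 0.88 [ 0.6254 -0.089   0.053 ]
alu_offcut 0.77 px 76 164 rect [ 559.3 -308.2] [26.  38.4] 81.4
  spot 0.58 [ 0.5577 -0.3071  0.054 ]
lid_handle 0.56 px 365 90 rect [459.5 -98.5] [ 55.3 121.2] 4.6
  spot 0.98 [ 0.4366 -0.1022  0.066 ]
t 9.55 p [ 0.548  -0.1571  0.1595] R [[-0.961, -0.275, -0.0], [-0.275, 0.961, 0.0], [0.0, 0.0, -1.0]] F [-0.4 -0.5  0.2] g 0.578 q [-0.22  0.22  0.51  1.78 -0.12  1.17  2.18]
shift cm [-0.21 -0.36  9.35]
turn z deg -0.0 tilt [ 0.01 -0.01  0.  ]
```

```bash
python3 -m jog '[[[-0.3,-0.5,3,0,0,0,5],[0,0,3,0,0,0,5],[0,0,2,0,0,0,5],[0,0,1.0,0,0,0,5],[0,0,0.2,0,0,0,5],[0,0,0,0,0,0,1.5],[0,0,0,0,0,0,0.8],[0,0,0,0,0,0,0.8],[0,0,0,0,0,0,0.8],[0,0,0,0,0,0,0.8],[0,0,-2,0,0,0,0.8],[0,0,-4,0,0,0,0.8]]]' 25;python3 -m jog '[[[0,0,-4,0,0,0,0.8],[0,0,0,0,0,0,0.8]]]'; python3 w.py w4.png; python3 go.py .527 -.338 .17 90
```

```text
time: 10.75
position: [0.5497, -0.1603, 0.1252]
tool_rot: [0.436, -3.104, -0.003]
ft_force: [0.5, -0.1, -0.4]
grip_width: 0.244
time: 10.95
position: [0.5558, -0.1624, 0.1736]
tool_rot: [-0.435, 3.101, -0.005]
ft_force: [0.9, -0.4, -0.5]
grip_width: 0.253
brass_offcut 0.78 px 257 238 rect [ 596.7 -149.9] [50.1 39.7] 16.1
  spot 0.74 [ 0.6078 -0.147   0.053 ]
alu_offcut 0.75 px 92 154 rect [ 561.4 -309. ] [25.7 37.2] 81.6
  spot 0.59 [ 0.5154 -0.1087  0.054 ]
lid_handle 0.98 px 371 83 rect [459.7 -98.3] [ 55.5 121.7] 5.1
lid_handle 0.27 px 204 11 rect [ 430.8 -236.4] [17.6 37.3] 15.2
  spot 0.6 [ 0.4359 -0.1031  0.066 ]
t 11.3 p [ 0.5514 -0.1609  0.1661] R [[-0.961, -0.276, -0.003], [-0.276, 0.961, 0.0], [0.002, 0.001, -1.0]] F [-0.6 -0.1 -0.5] g 0.247 q [-0.21  0.23  0.52  1.76 -0.12  1.19  2.19]
shift cm [  7.23 -16.36  -0.39]
turn z deg 16.0 tilt [ 0.06 -0.14  0.  ]
```

View pics/w4.png

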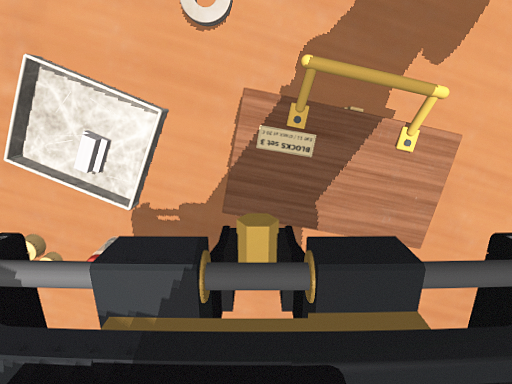

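The wrist picture shows brass gripped at (257,238), alu in the tray at (92,152) and the lid clear. Next I'll carry the brass over.

```bash
python3 -m jog '[[[1.4,-3.3,-0.2,0,0,0,0.8],[1.4,-3.3,-0.2,0,0,0,0.8],[1.4,-3.3,0,0,0,0,0.8],[1.4,-3.3,0,0,0,0,0.8],[1.5,-3.2,0,0,0,0,0.8],[0,0,0,0,0,8,0.8],[0,0,0,0,0,8,0.8],[0,0,0,0,0,0,0.8],[0,0,0,0,0,0,0.8],[0,0,0,0,0,0,0.8]]]'; python3 go.py .528 -.337 .028 90
```

```text
time: 12.3
position: [0.5293, -0.3378, 0.1712]
tool_rot: [0.005, -3.141, -0.001]
ft_force: [0.6, 0.3, -1.0]
grip_width: 0.248
t 12.3 p [ 0.5293 -0.3378  0.1712] R [[-1.0, -0.003, -0.0], [-0.003, 1.0, 0.0], [0.0, 0.0, -1.0]] F [ 0.6  0.3 -1. ] g 0.248 q [ 0.01  0.36  0.65  1.62 -0.23  1.23  2.27]
shift cm [ 0.12  0.08 14.32]
turn z deg 0.2 tilt [ 0.02 -0.03 -0.  ]
```

```bash
python3 -m jog '[[[0.1,0.1,3.5,0,0,0,0.8],[0,0,3.5,0,0,0,0.8],[0,0,3.5,0,0,0,0.8],[0,0,2.2,0,0,0,0.8],[0,0,1.2,0,0,0,0.8],[0,0,0.4,0,0,0,0.8],[0,0,0,0,0,0,0.8],[0,0,0,0,0,0,3.8],[0,0,0,0,0,0,3.8],[0,0,0,0,0,0,3.8],[0,0,-1.5,0,0,0,3.8],[0,0,-3.5,0,0,0,3.8]]]'; python3 -m jog '[[[0,0,-4,0,0,0,4.5],[0,0,-4,0,0,0,4.5],[0,0,0,0,0,0,4.5],[0,0,0,0,0,0,4.5]]]'
python3 - <<'E'
from h import *
d=grab('top','t2.png');cv2.imwrite('pics/t2c.png',cv2.resize(cv2.imread('pics/t2.png')[110:290,165:435],(0,0),fx=2.5,fy=2.5))
E
python3 w.py w5.png; python3 go.py .4355 -.102 .16 4.8
```

```text
time: 13.5
position: [0.5265, -0.336, 0.0774]
tool_rot: [-0.0, -3.137, -0.004]
ft_force: [0.9, 0.7, 0.0]
grip_width: 0.432
time: 13.9
position: [0.529, -0.3378, 0.1609]
tool_rot: [0.0, 3.138, -0.002]
ft_force: [-0.5, -0.3, -0.4]
grip_width: 0.515
brass_offcut 0.94 px 253 189 rect [ 517.9 -336.9] [32.4 18.9] 0.5
brass_offcut 0.64 px 473 292 rect [ 621. -133.] [ 8.8 14.4] 88.5
  spot 0.61 [ 0.5219 -0.3349  0.053 ]
  spot 0.41 [ 0.624  -0.1138  0.053 ]
alu_offcut 0.7 px 259 229 rect [ 556.1 -334.4] [23.  38.2] 82.7
  spot 0.69 [ 0.556  -0.3324  0.054 ]
  spot 0.5 [ 0.5177 -0.3367  0.054 ]
lid_handle 0.82 px 485 121 rect [ 463.  -157.6] [19.5 58.1] 72.5
lid_handle 0.44 px 468 183 rect [ 509.7 -173. ] [132.8  90.2] 13.1
t 14.3 p [ 0.5278 -0.3371  0.1577] R [[-1.0, 0.0, -0.001], [0.0, 1.0, 0.001], [0.001, 0.001, -1.0]] F [-1.  -0.1  0.4] g 0.519 q [ 0.01  0.37  0.65  1.64 -0.24  1.21  2.28]
shift cm [ 9.24 23.51 -0.21]
turn z deg 85.2 tilt [ 0.03 -0.08 -0.  ]
```

View pics/w5.png

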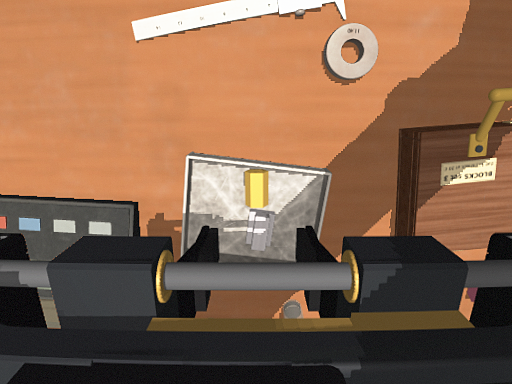

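Both offcuts lie in the tray, brass at (257,188) and alu at (259,228). Next is the handle.

```bash
python3 -m jog '[[[1.5,3.9,-0.2,0,0,0,4],[1.5,3.9,-0.2,0,0,0,4],[1.5,3.9,0,0,0,0,4],[1.5,3.9,0,0,0,0,4],[1.6,4,0,0,0,0,4],[1.6,3.9,0,0,0,0,4]]]'; python3 -m jog '[[[0,0,0,0,0,8.5,4],[0,0,0,0,0,8.5,4],[0,0,0,0,0,8.5,4],[0,0,0,0,0,8.5,4],[0,0,0,0,0,8.5,4],[0,0,0,0,0,8.5,4],[0,0,0,0,0,8.5,4],[0,0,0,0,0,8.5,4],[0,0,0,0,0,8.5,4],[0,0,0,0,0,8.5,4],[0,0,0,0,0,0,4],[0,0,0,0,0,0,4]]]'; python3 w.py w6.png; python3 go.py .4355 -.102 .072 4.8
```

```text
time: 14.9
position: [0.4353, -0.1008, 0.1624]
tool_rot: [0.0, 3.141, 0.0]
ft_force: [0.5, 0.9, -0.4]
grip_width: 0.464
time: 16.1
position: [0.4361, -0.1024, 0.1624]
tool_rot: [-2.119, -2.319, 0.0]
ft_force: [-0.2, 0.1, -1.4]
grip_width: 0.461
brass_offcut 0.96 px 474 179 rect [617.7 -66.5] [30.8 22.9] 87.6
brass_offcut 0.93 px 445 238 rect [ 609.9 -128.1] [19.2 39.6] 29.9
  spot 0.94 [ 0.6203 -0.0656  0.053 ]
  spot 0.92 [ 0.6119 -0.1296  0.053 ]
  spot 0.56 [ 0.4091 -0.2133  0.054 ]
lid_handle 0.86 px 261 170 rect [458.4 -96.5] [ 51.1 113.3] 4.9
lid_handle 0.55 px 222 304 rect [ 411.6 -201.6] [34.5 29.2] 5.4
  spot 0.61 [ 0.4337 -0.1004  0.066 ]
t 16.45 p [ 0.4363 -0.1023  0.1626] R [[-0.088, 0.996, 0.0], [0.996, 0.088, 0.0], [0.0, 0.0, -1.0]] F [-0.4  0.   0.2] g 0.457 q [-0.3  -0.07  0.45  2.05  0.03  1.16  0.23]
shift cm [ 0.03 -0.08  9.06]
turn z deg 0.2 tilt [ 0.01 -0.01 -0.  ]
```

View pics/w6.png

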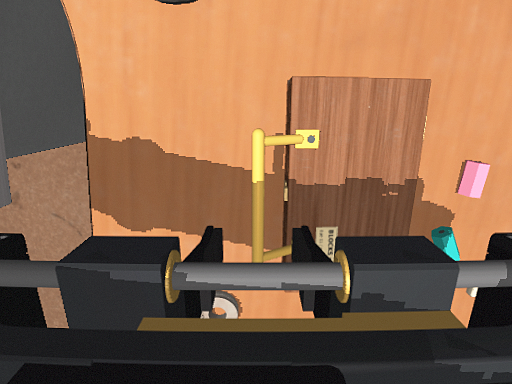

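The bar runs at column 258, between the fingers (about 222 to 302). I'll descend with the tips staying above lid height, and close.

```bash
python3 -m jog '[[[0,-0.1,2.5,0,0,0,4],[0,0,2.5,0,0,0,4],[0,0,2,0,0,0,4],[0,0,1.3,0,0,0,4],[0,0,0.7,0,0,0,4],[0,0,0,0,0,0,4],[0,0,0,0,0,0,1.5],[0,0,0,0,0,0,0.5],[0,0,0,0,0,0,0.5],[0,0,0,0,0,0,0.5],[0,0,0,0,0,0,0.5]]]' 20; python3 go.py .4355 -.102 .072 4.8
python3 - <<'E'
import numpy as np
from h import *
p0=np.array(ctrl.get_state()['position'])
ex=np.array([.9965,.0837])
def h(t): c,s=np.cos(t),np.sin(t); return np.array([-.144*c+.036*s, .144*s+.036*c])
for a in range(5,51,5):
    d=h(np.radians(a))-h(np.radians(a-5)); D=h(np.radians(a))-h(0); print(a,np.round(d*100,2),'cum',np.round(D*100,2))
E
```

```text
time: 17.55
position: [0.4367, -0.1023, 0.0731]
tool_rot: [2.121, 2.314, 0.004]
ft_force: [1.1, 0.2, -0.8]
grip_width: 0.113
t 17.55 p [ 0.4367 -0.1023  0.0731] R [[-0.087, 0.996, 0.004], [0.996, 0.087, 0.0], [-0.0, 0.004, -1.0]] F [ 1.1  0.2 -0.8] g 0.113 q [-0.29  0.05  0.47  2.14 -0.03  0.95  0.29]
shift cm [ 0.04 -0.12  0.11]
turn z deg 0.2 tilt [ 0.2   0.01 -0.  ]
5 [0.37 1.24] cum [0.37 1.24]
10 [0.48 1.2 ] cum [0.84 2.45]
15 [0.58 1.16] cum [1.42 3.6 ]
20 [0.68 1.1 ] cum [2.1  4.71]
25 [0.77 1.04] cum [2.87 5.75]
30 [0.86 0.97] cum [3.73 6.72]
35 [0.94 0.89] cum [4.67 7.61]
40 [1.01 0.81] cum [5.68 8.41]
45 [1.08 0.71] cum [6.76 9.13]
50 [1.14 0.62] cum [7.9  9.75]
```

```bash
python3 -m jog '[[[0,0.17,-0.62,0,0,0,0.5],[0,0.2,-0.62,0,0,0,0.5],[0,0.23,-0.6,0,0,0,0.5],[0,0.25,-0.6,0,0,0,0.5],[0,0.28,-0.59,0,0,0,0.5],[0,0.3,-0.57,0,0,0,0.5],[0,0.33,-0.56,0,0,0,0.5],[0,0.35,-0.54,0,0,0,0.5],[0,0,0,0,0,0,0.5],[0,0,0,0,0,0,0.5]]]' 25; python3 go.py .4577 -.1005 .119 4.8
```

```text
time: 18.55
position: [0.4565, -0.1006, 0.1196]
tool_rot: [2.122, 2.316, 0.0]
ft_force: [5.0, -0.6, -5.1]
grip_width: 0.104
t 18.55 p [ 0.4565 -0.1006  0.1196] R [[-0.087, 0.996, 0.0], [0.996, 0.087, -0.0], [-0.0, 0.0, -1.0]] F [ 5.  -0.6 -5.1] g 0.104 q [-0.29  0.03  0.46  2.06 -0.02  1.06  0.26]
shift cm [-0.    0.12  0.06]
turn z deg 0.2 tilt [0.03 0.   0.  ]
```

Forces are small and as expected. Continuing up to 45°.

```bash
python3 -m jog '[[[0,0.37,-0.53,0,0,0,0.5],[0,0.4,-0.51,0,0,0,0.5],[0,0.42,-0.49,0,0,0,0.5],[0,0.44,-0.48,0,0,0,0.5],[0,0.46,-0.46,0,0,0,0.5],[0,0.48,-0.43,0,0,0,0.5],[0,0.5,-0.41,0,0,0,0.5],[0,0.51,-0.4,0,0,0,0.5],[0,0.53,-0.36,0,0,0,0.5],[0,0.55,-0.35,0,0,0,0.5],[0,0,0,0,0,0,0.5],[0,0,0,0,0,0,0.5]]]'
python3 - <<'E'
from h import *
s=st()
d=grab('scene','s3.png')
cv2.imwrite('pics/s3c.png',cv2.resize(cv2.imread('pics/s3.png')[100:300,150:400],(0,0),fx=3,fy=3))
e=np.array(s['position'])-[.4367,-.1023,.0731]
dx=e[0]*.9965+e[1]*.0837;print('dx,dz',dx,e[2],'angle',np.degrees(np.arctan2(.036+e[2],.144-dx))-14.04)
for c in ('scene','top'):
    d=grab(c)
    for l,z in dict(ring=0,vial=0,rubber=0,brass_offcut=.012,alu_offcut=.013).items():
        for f in finder.spot_point(l,c)[:3]: print(c,l,round(f['conf'],2),np.round(at(d,f['point'],z),3))
E
```

```text
time: 19.75
position: [0.5024, -0.0967, 0.1657]
tool_rot: [-2.122, -2.315, 0.001]
ft_force: [-7.2, -0.9, 9.6]
grip_width: 0.102
t 19.75 p [ 0.5024 -0.0967  0.1657] R [[-0.087, 0.996, -0.001], [0.996, 0.087, 0.001], [0.001, -0.001, -1.0]] F [-7.2 -0.9  9.6] g 0.102 q [-0.3   0.08  0.46  1.91 -0.04  1.16  0.26]
dx,dz 0.065916951881872 0.09256710950619634 angle 44.68830893351622
scene ring 0.65 [ 0.675 -0.294  0.   ]
scene ring 0.48 [ 0.399 -0.245  0.   ]
scene vial 0.44 [ 0.671 -0.302  0.   ]
scene rubber 0.6 [ 0.701 -0.196  0.   ]
scene brass_offcut 0.69 [ 0.648 -0.069  0.012]
scene brass_offcut 0.57 [ 0.528 -0.327  0.012]
scene brass_offcut 0.5 [ 0.642 -0.155  0.012]
top ring 0.94 [ 0.407 -0.259  0.   ]
top vial 0.6 [ 0.667 -0.302  0.   ]
top rubber 0.71 [ 0.698 -0.189  0.   ]
top brass_offcut 0.71 [ 0.525 -0.339  0.012]
top brass_offcut 0.71 [ 0.652 -0.08   0.012]
top brass_offcut 0.71 [ 0.645 -0.153  0.012]
top alu_offcut 0.55 [ 0.573 -0.334  0.013]
```

View pics/s3c.png

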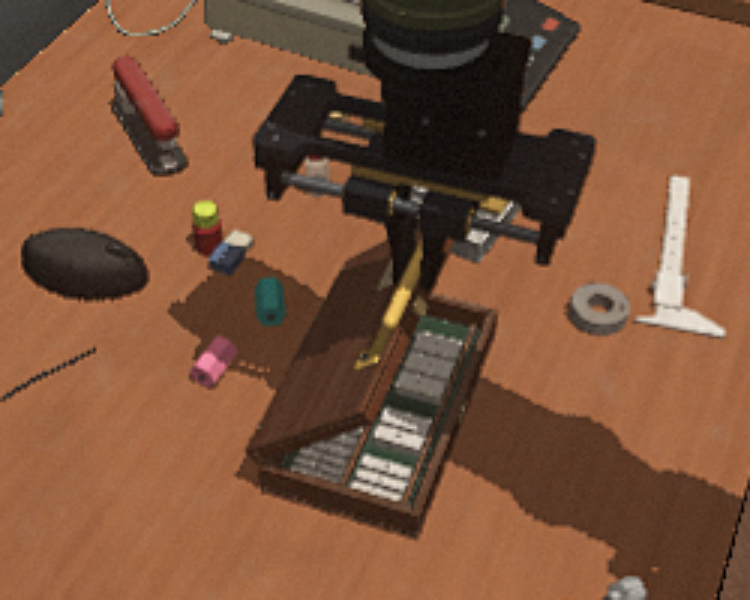

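The picture shows the lid open, the gripper on the bar at (405,290 in the crop), and the bystanders in place. I'll relax the ~12 N radial preload with a 1.5 mm nudge, hold, and check.

```bash
python3 -m jog '[[[0,0.05,-0.16,0,0,0,0.5],[0,0,0,0,0,0,0.5],[0,0,0,0,0,0,0.5],[0,0,0,0,0,0,0.5],[0,0,0,0,0,0,0.5],[0,0,0,0,0,0,0.5],[0,0,0,0,0,0,0.5],[0,0,0,0,0,0,0.5],[0,0,0,0,0,0,0.5],[0,0,0,0,0,0,0.5]]]' 30
python3 - <<'E'
from h import *
s=st()
e=np.array(s['position'])-[.4367,-.1023,.0731]
dx=e[0]*.9965+e[1]*.0837;print('angle',np.degrees(np.arctan2(.036+e[2],.144-dx))-14.04,'radius',np.hypot(.036+e[2],.144-dx))
for c in ('scene','top'):
    d=grab(c);hp=np.array([.519,-.096])+0
    for f in finder.spot_point('lid_handle',c)[:2]:
        print(c,'handle',round(f['conf'],2),np.round(at(d,f['point'],.157),3))
E
```

```text
time: 21.4
position: [0.5031, -0.0967, 0.1662]
tool_rot: [-2.123, -2.316, 0.0]
ft_force: [-4.9, -1.1, 5.4]
grip_width: 0.1
t 21.4 p [ 0.5031 -0.0967  0.1662] R [[-0.087, 0.996, -0.0], [0.996, 0.087, 0.0], [0.0, -0.0, -1.0]] F [-4.9 -1.1  5.4] g 0.1 q [-0.3   0.08  0.46  1.91 -0.04  1.16  0.26]
angle 45.03121894180393 radius 0.15048115011593471
scene handle 0.75 [ 0.504 -0.092  0.157]
```

```bash
python3 -c "
from h import *
print(close_job());st()"
```

```text
the job is handed in; nothing more can be done
None
the job is handed in; nothing more can be done
```

The job is handed in after about 21.5 s of robot time, with the gripper still holding the lid open at about 45° by its brass handle. I moved the aluminium offcut and then the brass offcut from the shut lid into the scrap tray. After that I gripped the middle of the handle and raised the lid along its arc, with the grip set to 30 N.

**Last checks**
- **Lid angle:** 45.0°, worked out from the tool's path. The scene camera also put the handle where a 45° lid would have it. The top camera did not find the handle in that check, so there is no second camera reading.
- **Force:** about 7 N on the tool, most of it pulling along the lid rather than turning it. I had already eased this down from about 12 N.
- **Grip:** the opening reading drifted from 0.113 to 0.100 during the lift. The bar may have slid about 2 mm in the pads, which would put the lid about 0.4° lower. It still sat well inside them.
- **Offcuts:** the top camera found both inside the tray just before the last small nudge of the lid.
- **Bystanders:** the ring gauge, vial and eraser were found within about 10 mm of their first positions, which is camera error. One scene-camera report of a "ring" lay at the vial's position and was a misdetection. The pink and turquoise look-alikes were not touched.

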